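Put the stacked lids back on their bamboo boxes

TASK

The lids of the four round bamboo boxes are piled in one stack on the bench. Take the stack apart lid by lid and close every box with the lid of its own size, fully down and level. Set the lids down, do not drop them; leave the boxes standing where they are, and do not disturb the cup of strips or the mallet.

Things in the scene. Friction and masses are not known exactly. Their poses are not given: they have to be found in the camera images.
- lid_0_knob (a point): Smallest of 4 round woven bamboo lids: 84 mm across, flat top 4 mm thick, skirt 4 mm thick, 31 mm high overall, open below. On its middle a wooden knob, an upright cylinder 24 mm across and 24 mm high (in the stack hidden in the hollow of the lid above). Point: the knob's centre, 12 mm above the flat top, 43 mm above the skirt's lower edge; z up. Top of the stack at the start.
- lid_1_knob (a point): Second smallest of 4 round woven bamboo lids: 108 mm across, flat top 4 mm thick, skirt 4 mm thick, 31 mm high overall, open below. On its middle a wooden knob, an upright cylinder 24 mm across and 24 mm high (in the stack hidden in the hollow of the lid above). Point: the knob's centre, 12 mm above the flat top, 43 mm above the skirt's lower edge; z up. Third from the bottom of the stack.
- lid_2_knob (a point): Second largest of 4 round woven bamboo lids: 132 mm across, flat top 4 mm thick, skirt 4 mm thick, 31 mm high overall, open below. On its middle a wooden knob, an upright cylinder 24 mm across and 24 mm high (in the stack hidden in the hollow of the lid above). Point: the knob's centre, 12 mm above the flat top, 43 mm above the skirt's lower edge; z up. Second from the bottom of the stack.
- lid_3_knob (a point): Largest of 4 round woven bamboo lids: 156 mm across, flat top 4 mm thick, skirt 4 mm thick, 31 mm high overall, open below. On its middle a wooden knob, an upright cylinder 24 mm across and 24 mm high (in the stack hidden in the hollow of the lid above). Point: the knob's centre, 12 mm above the flat top, 43 mm above the skirt's lower edge; z up. Bottom of the stack, on the bench.
- box_0: Smallest of 4 round open bamboo boxes, empty, loose: 62 mm across, 55 mm high; the top 27 mm taper to 46 mm at the mouth, so a lid centres itself going down. Origin: centre of its underside, on the bench; z up. Its lid (84 mm outside, 76 inside) fully down rests on the mouth, flat top 59 mm and knob centre 71 mm above the bench.
- box_1: Second smallest of 4 round open bamboo boxes, empty, loose: 86 mm across, 65 mm high; the top 27 mm taper to 70 mm at the mouth, so a lid centres itself going down. Origin: centre of its underside, on the bench; z up. Its lid (108 mm outside, 100 inside) fully down rests on the mouth, flat top 69 mm and knob centre 81 mm above the bench.
- box_2: Second largest of 4 round open bamboo boxes, empty, loose: 110 mm across, 75 mm high; the top 27 mm taper to 94 mm at the mouth, so a lid centres itself going down. Origin: centre of its underside, on the bench; z up. Its lid (132 mm outside, 124 inside) fully down rests on the mouth, flat top 79 mm and knob centre 91 mm above the bench.
- box_3: Largest of 4 round open bamboo boxes, empty, loose: 134 mm across, 85 mm high; the top 27 mm taper to 118 mm at the mouth, so a lid centres itself going down. Origin: centre of its underside, on the bench; z up. Its lid (156 mm outside, 148 inside) fully down rests on the mouth, flat top 89 mm and knob centre 101 mm above the bench.
- strip_cup: Bystander: a bamboo cup 64 mm across and 66 mm high with four bamboo strips standing in it, 115 mm high in all. Origin: centre of its underside, on the bench.
- mallet: Bystander: a wooden mallet lying on the bench; the head, 56 mm thick and 100 mm long, lies across the end of a 22 mm thick, 175 mm long handle. Origin: on the bench below the middle of its length (about 230 mm); the handle points to its -x, the head to its +x.
There are look-alikes about, which are no part of the job. Leave any black or green look-alike of the box_2 alone.

How it is judged:
By the outcome, as a careful person would: the job done as asked, in the order asked, and still so for the second after the job is handed in, with the robot touching nothing.
It also fails if it takes over 128 s, if anything falls off the work surface, if the arm or the gripper's body presses on something with over 40 N, if the wrist force passes 120 N, or if a joint passes its speed limit or range.

ROBOT

A 6-joint arm with a two-finger parallel gripper is mounted at the origin on the work surface. World frame = base frame: x ahead of the robot, y to its left, z up, the work surface at z = 0. Lengths are in m, angles in rad, forces in N, time in s.
With the tool pointing down it reaches from about 0.425 to 0.95 m from the base axis. Payload 3.5 kg.
Tool frame: the origin (TCP) lies at the very end of the fingers, on their centre line; the grasp point (between the pads) lies 19 mm behind it; z points along the fingers, y is the line along which they close (so a half turn about z gives the same grasp; the last joint's range is limited). The gripper opens to 85 mm and grips with 20 to 120 N. Pads are 22 mm wide; open, the fingers measure 114 mm over their backs; the gripper's body (76 mm by 85 mm) begins 54 mm behind the grasp point. The pads swing forward as they close: fully open they stand 13 mm farther back than shut.
Start: joints at [-1.337, 0.286, 1.577, -0, 1.279, -0.15], TCP at [0.253, -0.626, 0.231] pointing down, gripper open.
Joint ranges: [-2.77, 2.77], [-0.9, 2.22], [0.21, 2.48], [-1.53, 4.67], [0.24, 2.81], [-2.84, 2.84]. Speed limits (rad/s): [2.79, 2.79, 3.14, 3.14, 3.14, 3.14].

INTERFACE

Orientations are given as a unit quaternion [x, y, z, w].
In Python, from plant import ctrl gives the robot as it stands.
- The arm moves only by the tool carry_out, never from a script. Its argument "deltas" is one flat list of numbers, 6 for each row, row after row: the shift along the tool's x, y, z in m, then the turn, a rotation vector about the tool's x, y, z in rad. A call has 1 to 5 rows; each row is the pose to reach, as a shift and turn from the pose commanded when the call began, along the tool's axes at that moment; what a row does not reach only later rows make up. A row lasts 1/8 s, in which the tool goes at most 62.5 mm and 10.7 degrees, less where a joint would pass 70% of its speed; a pose out of reach is approached as far as the arm can. A call with a gripper value outside its range is refused whole. "grip" is the opening in per cent of the stroke, from 0 (shut) to 100 (fully open), set as the call begins (left out, the last holds). The fingers move at their own pace and stop on an object; "grip_force" is the grip in N (left out, the last holds). Time passes only in rows, so rows that repeat a pose let the fingers close. It gives the time, the measured TCP pose, the force, the opening and the grip force at its end, in the units of the state.
- ctrl.get_state(): the state, without advancing time (a new reading comes with each control period).
- ctrl.read_camera(name): name is "scene" or "top" or "wrist"; returns (picture, depth): 420x560x3 uint8, red, green, blue; 420x560 float32, m along the optical axis (not along the pixel's ray), 0 where there is no reading.
- ctrl.camera_model(name): a dict with "intrinsics" (3x3 intrinsics, pixels), "extrinsics" (4x4, takes a point from world to camera coordinates); the wrist camera has in their place "hand_eye" (4x4, takes a point from camera to tool coordinates, whose origin is the TCP and whose axes are the flange's). Camera axes: x right, y down, z forward; pixel columns grow to the right and rows downward; lengths in m; the calibration is good to about 2 mm. A picture is of the moment at which its call begins: read the wrist's pose just before it. camera_model takes no time and is no camera call.
- ctrl.sign_off(): hands the job in; it is judged then, once.
Trained networks look in the newest picture that a camera, given by its name, has taken for a name from the list of things; names that differ only in an ending like _2 or _b are one class to them, and where a whole thing is asked for, a point or a joint stands for the part that bears it (a point fixed in the world has none). Each returns a list of dicts, best first, with "score" (0 to 1); they miss things now and then, are a little off and sometimes report something else, mostly with a low value. They report only what shows in the picture. A call takes as long as a camera call. They do not tell look-alikes from the thing itself.
- ctrl.find_in(camera, query): "uv" ([column, row] in pixels, amid what is visible of it).
The state is a dict: "time": time; "qpos": joint angles; "dq": joint speeds; "joint_efforts": joint torques, N m; "eef_pos": TCP position; "tcp_rot": TCP orientation; "contact_force": force on the tool from outside, world axes, zero at the start; "wrist_torque": the same for the moment, N m; "opening": opening from 0.0 (shut) to 1.0 (fully open); "finger_force": force on a finger pad.
Only numpy, scipy, OpenCV 4.12 (cv2) and the standard library are available. Lean on these libraries where they do the work, as an engineer would, in place of code of your own. Each camera call takes 0.05 s, during which the arm holds its last target. There are 200 camera calls.

## Working session

There is one attempt and no reset: what is moved stays moved. The work goes in short steps, Python scripts to look and compute and a tool call to move; the robot and the scene stay as the last step left them, time stands still between calls to the robot, and variables do not carry over. Pictures are saved under pics/ and viewed, at most 14 in all, crops included, and the job is handed in when it is done.

Besides the shell and the picture viewer there is one more tool, called after "Call:" by a JSON object that holds its "op" and its "data". carry_out: Moves the arm, as the interface text tells. Its arguments: {"type":"object","properties":{"deltas":{"type":"array"},"grip":{"type":"number"},"grip_force":{"type":"number"}},"required":["deltas"]}

```bash
mkdir -p pics; ls; cat > h.py <<'E'
import numpy as np, cv2
from plant import ctrl
from scipy.spatial.transform import Rotation as R
def cloud(name):
    st=ctrl.get_state()
    img,d=ctrl.read_camera(name); m=ctrl.camera_model(name)
    K=np.array(m['intrinsics']); v,u=np.mgrid[:420,:560]
    P=np.stack([(u-K[0,2])/K[0,0]*d,(v-K[1,2])/K[1,1]*d,d],-1)
    if name=='wrist':
        T=np.eye(4);T[:3,:3]=R.from_quat(st['tcp_rot']).as_matrix();T[:3,3]=st['eef_pos'];T=T@np.array(m['hand_eye'])
    else: T=np.linalg.inv(np.array(m['extrinsics']))
    W=P@T[:3,:3].T+T[:3,3]; W[d==0]=np.nan
    return img,W
E
python3 - <<'E'
from h import *
for n in('top','scene'):
    img,W=cloud(n); cv2.imwrite(f'pics/{n}0.png',img[:,:,::-1]); np.save(n+'W.npy',W)
    for q in('lid_0_knob','box_2','strip_cup','mallet'):
        for r in ctrl.find_in(n,q)[:8]:
            u,v=map(int,r['uv']); print(n,q,r['uv'],round(r['score'],2),W[v,u].round(3))
s=ctrl.get_state();print(s)
E
```

```text
pics
top lid_0_knob [292.3, 179.2] 0.87 [ 0.614 -0.021  0.15 ]
top box_2 [213.7, 307.8] 0.93 [0.301 0.174 0.001]
top box_2 [331.8, 251.5] 0.89 [ 0.453 -0.131  0.002]
top box_2 [130.5, 167.4] 0.81 [0.664 0.408 0.007]
top box_2 [133.1, 233.0] 0.79 [0.489 0.391 0.003]
top box_2 [212.9, 233.2] 0.66 [0.493 0.183 0.004]
top box_2 [439.2, 225.0] 0.64 [ 0.529 -0.415  0.002]
top box_2 [143.4, 307.0] 0.6 [0.297 0.354 0.006]
top box_2 [183.6, 128.8] 0.29 [0.757 0.259 0.067]
top strip_cup [181.5, 129.0] 0.94 [0.754 0.265 0.066]
scene lid_0_knob [246.4, 218.8] 0.68 [ 0.637 -0.004  0.126]
scene box_2 [465.4, 251.5] 0.93 [0.343 0.367 0.078]
scene box_2 [353.3, 254.6] 0.88 [0.452 0.155 0.007]
scene box_2 [380.3, 363.0] 0.76 [0.655 0.39  0.004]
scene box_2 [268.5, 193.5] 0.66 [ 0.473 -0.113  0.063]
scene box_2 [428.1, 302.1] 0.64 [0.461 0.365 0.007]
scene box_2 [182.5, 171.6] 0.61 [ 0.548 -0.391  0.043]
scene strip_cup [295.0, 346.2] 0.66 [0.778 0.288 0.068]
scene mallet [168.6, 219.4] 0.8 [ 0.693 -0.25   0.024]
{'time': 0.5, 'qpos': array([-1.33699405e+00,  2.86291675e-01,  1.57675539e+00,  3.03007260e-05,
        1.27858661e+00, -1.50029632e-01]), 'dq': array([ 0.0005627 , -0.00277616, -0.00015291, -0.00137215,  0.00185871,
        0.00040641]), 'joint_efforts': array([-8.73208842e-05, -4.05460453e+01, -2.92555922e+01, -1.62517558e-04,
        1.14679180e-03,  2.24688470e-06]), 'eef_pos': array([ 0.25277938, -0.62584554,  0.23130038]), 'tcp_rot': array([ 9.81641420e-01,  1.90735740e-01,  1.36363945e-05, -2.11016114e-05]), 'contact_force': array([ 0.3787852 , -0.87371617, -0.69750963]), 'wrist_torque': array([-0.01314451,  0.0043984 , -0.05643201]), 'finger_force': 0.0, 'opening': 0.9990604037587287}
```

```bash
python3 -c "
import cv2,numpy as np
a=cv2.imread('pics/top0.png');print(a.shape)"
```

```text
(420, 560, 3)
```

View pics/top0.png

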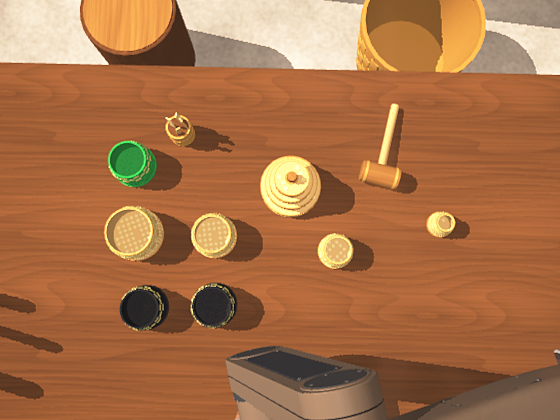

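View pics/scene0.png

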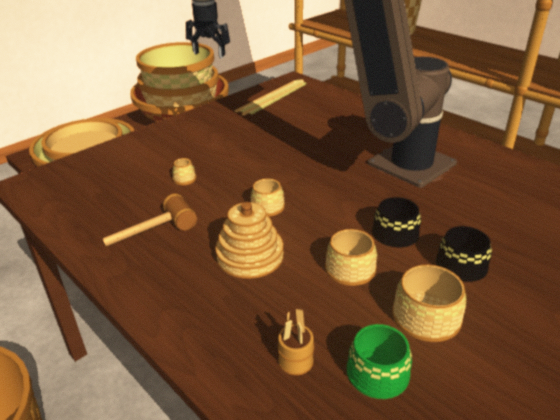

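The top view shows the stack at (292,180), box_0 at (441,224), box_1 at (336,251), box_2 at (214,235), box_3 at (134,233). The black (143,307), (213,306) and green (132,163) look-alikes are left alone; the cup is at (180,129) and the mallet at (385,150).

```bash
python3 - <<'E'
import numpy as np
from scipy.optimize import least_squares
W=np.load('topW.npy').reshape(-1,3); S=np.load('sceneW.npy').reshape(-1,3)
def rim(c,zr,r,Wx):
    for k in range(4):
        P=Wx[(np.hypot(Wx[:,0]-c[0],Wx[:,1]-c[1])<r+.02)&(Wx[:,2]>zr-.008)&(Wx[:,2]<zr+.01)]
        if len(P)<8: return None
        f=least_squares(lambda p:np.hypot(P[:,0]-p[0],P[:,1]-p[1])-p[2],[*c,r],loss='soft_l1',f_scale=.002)
        c=f.x[:2]
    return f.x.round(4),len(P),np.median(P[:,2]).round(3),np.sqrt(np.mean(f.fun**2)).round(4)
for i,(c,zr,r) in enumerate([((.525,-.41),.055,.023),((.455,-.135),.065,.035),((.493,.183),.075,.047),((.489,.391),.085,.059)]):
    print(i,rim(c,zr,r-.001,W),rim(c,zr,r-.001,S))
for X in(W,S):
  for z,r in((.148,.02),(.124,.05),(.093,.06),(.062,.075),(.031,.09)):
    P=X[(np.hypot(X[:,0]-.61,X[:,1]+.02)<r)&(abs(X[:,2]-z)<.007)]
    print(z,len(P),P[:,:2].min(0),P[:,:2].max(0),((P[:,:2].max(0)+P[:,:2].min(0))/2).round(4),np.median(P[:,2]).round(4))
E
```

```text
0 (array([ 0.5295, -0.4139,  0.0223]), 129, np.float64(0.054), np.float64(0.0018)) (array([ 0.5303, -0.4134,  0.0228]), 129, np.float64(0.053), np.float64(0.0028))
1 (array([ 0.4531, -0.1404,  0.0344]), 200, np.float64(0.064), np.float64(0.0018)) (array([ 0.455 , -0.1392,  0.0342]), 231, np.float64(0.063), np.float64(0.0024))
2 (array([0.4852, 0.1743, 0.0463]), 285, np.float64(0.074), np.float64(0.0019)) (array([0.4883, 0.1762, 0.0464]), 430, np.float64(0.074), np.float64(0.0021))
3 (array([0.4858, 0.3782, 0.0581]), 363, np.float64(0.084), np.float64(0.0019)) (array([0.4895, 0.3803, 0.0582]), 710, np.float64(0.084), np.float64(0.0019))
0.148 73 [ 0.60933234 -0.03032909] [ 0.62941848 -0.00879297] [ 0.6194 -0.0196] 0.1476
0.124 852 [ 0.57940575 -0.06273252] [0.65927764 0.02236822] [ 0.6193 -0.0202] 0.1241
0.093 423 [ 0.5666267  -0.07456271] [0.66233535 0.03493586] [ 0.6145 -0.0198] 0.0931
0.062 538 [ 0.55598657 -0.08702034] [0.68339603 0.0458126 ] [ 0.6197 -0.0206] 0.062
0.031 652 [ 0.54193535 -0.09785138] [0.69962233 0.0571383 ] [ 0.6208 -0.0204] 0.0312
0.148 55 [ 0.6107909  -0.03048176] [ 0.62906934 -0.00759219] [ 0.6199 -0.019 ] 0.1481
0.124 567 [ 0.57881619 -0.06387459] [0.65908566 0.02403167] [ 0.619  -0.0199] 0.1251
0.093 345 [ 0.56983053 -0.07141158] [0.66942151 0.03702882] [ 0.6196 -0.0172] 0.0944
0.062 469 [ 0.55719647 -0.08394088] [0.6843184  0.04819916] [ 0.6208 -0.0179] 0.0631
0.031 668 [ 0.54422578 -0.08721588] [0.69922399 0.05940879] [ 0.6217 -0.0139] 0.0321
```

Call:
{"op": "carry_out", "data": {"deltas": [0.2269,-0.1698,-0.0076,0,0,0.3837,0.2269,-0.1698,-0.0076,0,0,0.3837,0.2269,-0.1698,-0.0076,0,0,0.3837,0.2269,-0.1698,-0.0076,0,0,0.3837,0.2269,-0.1698,-0.0076,0,0,0.3837], "grip": 60, "grip_force": 60}}

```text
time: 1.12
eef_pos: [0.4008, -0.3809, 0.2393]
tcp_rot: [1.0, 0.001, 0.0, 0.0]
contact_force: [0.2, 0.3, 0.1]
opening: 0.603
finger_force: 0.0
```

Call:
{"op": "carry_out", "data": {"deltas": [0.154,-0.255,0,0,0,0,0.154,-0.255,0,0,0,0,0.154,-0.255,0,0,0,0,0.154,-0.255,0,0,0,0,0.154,-0.255,0,0,0,0]}}

```text
time: 1.75
eef_pos: [0.5545, -0.1261, 0.2393]
tcp_rot: [1.0, 0.001, 0.0, 0.0]
contact_force: [-0.2, -1.3, -0.3]
opening: 0.596
finger_force: 0.0
```

Call:
{"op": "carry_out", "data": {"deltas": [0.066,-0.109,0.04,0,0,0,0.066,-0.109,0.04,0,0,0,0.066,-0.109,0.04,0,0,0,0.066,-0.109,0.04,0,0,0]}}

```text
time: 2.25
eef_pos: [0.6195, -0.0192, 0.1987]
tcp_rot: [1.0, 0.001, -0.0, 0.0]
contact_force: [0.5, -0.7, -0.2]
opening: 0.596
finger_force: 0.0
```

```bash
cat > knob.py <<'E'
import sys
from h import *
z=float(sys.argv[1]); c=np.array([float(sys.argv[2]),float(sys.argv[3])])
img,W=cloud('wrist'); cv2.imwrite(f'pics/w{z}.png',img[:,:,::-1])
P=W.reshape(-1,3); near=np.hypot(P[:,0]-c[0],P[:,1]-c[1])<.035
k=P[near&(abs(P[:,2]-z)<.006)]
if len(k): print('knob',len(k),np.vstack([k.min(0),k.max(0),np.median(k,0)]).round(4))
print('ring z', np.nanmedian(P[near&(P[:,2]<z-.012)&(P[:,2]>z-.035)][:,2]).round(4)); s=ctrl.get_state(); print(s['time'],s['eef_pos'].round(4))
E
python3 knob.py .148 .62 -.0195
```

```text
knob 1000 [[ 0.6123 -0.0325  0.142 ]
 [ 0.6362 -0.0081  0.1493]
 [ 0.6254 -0.0202  0.1474]]
ring z 0.1239
2.3 [ 0.6195 -0.02    0.1993]
```

Call:
{"op": "carry_out", "data": {"deltas": [0.002,0,0.05,0,0,0,0.002,0,0.072,0,0,0,0.002,0,0.072,0,0,0]}}

```text
time: 2.68
eef_pos: [0.6199, -0.0209, 0.1254]
tcp_rot: [1.0, -0.001, -0.002, -0.0]
contact_force: [-0.3, 0.1, -0.2]
opening: 0.6
finger_force: 0.0
```

Call:
{"op": "carry_out", "data": {"deltas": [0,0,0,0,0,0,0,0,0,0,0,0,0,0,0,0,0,0,0,0,0,0,0,0], "grip": 0}}

```text
time: 3.18
eef_pos: [0.6231, -0.0202, 0.1297]
tcp_rot: [1.0, 0.0, 0.002, 0.001]
contact_force: [-1.2, -1.8, 5.6]
opening: 0.255
finger_force: 59.4
```

Call:
{"op": "carry_out", "data": {"deltas": [0,0,-0.045,0,0,0,-0.046,0.197,-0.045,0,0,0,-0.046,0.197,-0.045,0,0,0,-0.046,0.197,-0.045,0,0,0,-0.046,0.197,-0.045,0,0,0]}}

```text
time: 3.8
eef_pos: [0.5746, -0.2196, 0.1721]
tcp_rot: [1.0, -0.002, 0.0, 0.0]
contact_force: [0.9, 0.3, -0.3]
opening: 0.256
finger_force: 59.0
```

Call:
{"op": "carry_out", "data": {"deltas": [-0.046,0.197,0,0,0,0,-0.046,0.197,0,0,0,0,-0.046,0.197,0,0,0,0,-0.046,0.197,0,0,0,0,-0.046,0.197,0.03,0,0,0]}}

```text
time: 4.42
eef_pos: [0.5312, -0.4154, 0.1449]
tcp_rot: [1.0, -0.001, 0.003, 0.002]
contact_force: [0.3, 0.4, -0.4]
opening: 0.251
finger_force: 59.1
```

```bash
python3 - <<'E'
from h import *
img,W=cloud('wrist'); cv2.imwrite('pics/c0.png',img[:,:,::-1]); s=ctrl.get_state(); print(s['time'],s['eef_pos'],s['opening'],s['qpos'].round(2))
i2,_=cloud('scene'); cv2.imwrite('pics/c0s.png',np.hstack([img,i2])[::2,::2,::-1])
E
```

```text
4.475 [ 0.52869793 -0.41163829  0.13759013] 0.25375777455705284 [-0.81  0.36  1.66  0.    1.13  0.76]
```

View pics/c0s.png

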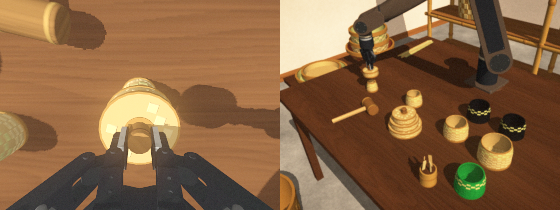

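The lid is held level (wrist view, around (140,135) in the half-size image), above box_0.

Call:
{"op": "carry_out", "data": {"deltas": [0,0,0.04,0,0,0,0,0,0.06,0,0,0,0,0,0.072,0,0,0,0,0,0.077,0,0,0,0,0,0.077,0,0,0]}}

```text
time: 5.15
eef_pos: [0.5301, -0.4138, 0.0658]
tcp_rot: [1.0, 0.0, 0.0, 0.0]
contact_force: [-0.9, 0.7, -0.4]
opening: 0.253
finger_force: 59.2
```

Call:
{"op": "carry_out", "data": {"deltas": [0,0,0.001,0,0,0,0,0,0.002,0,0,0,0,0,0.002,0,0,0]}}

```text
time: 5.52
eef_pos: [0.5301, -0.4141, 0.0646]
tcp_rot: [1.0, -0.0, 0.001, 0.001]
contact_force: [-1.9, 0.5, 5.9]
opening: 0.256
finger_force: 59.3
```

Call:
{"op": "carry_out", "data": {"deltas": [0,0,0,0,0,0,0,0,0,0,0,0,0,0,0,0,0,0], "grip": 60}}

```text
time: 5.9
eef_pos: [0.5294, -0.4132, 0.0624]
tcp_rot: [1.0, 0.0, -0.0, -0.0]
contact_force: [-0.4, 0.0, -0.2]
opening: 0.601
finger_force: 0.0
```

Call:
{"op": "carry_out", "data": {"deltas": [0,0,-0.03,0,0,0,0,0,-0.087,0,0,0,0.046,-0.197,-0.087,0,0,0,0.046,-0.197,-0.087,0,0,0,0.046,-0.197,-0.087,0,0,0]}}

```text
time: 6.52
eef_pos: [0.5723, -0.2292, 0.1499]
tcp_rot: [1.0, -0.0, 0.0, 0.0]
contact_force: [0.9, -0.3, -0.7]
opening: 0.599
finger_force: 0.0
```

Call:
{"op": "carry_out", "data": {"deltas": [0.046,-0.207,0,0,0,0,0.046,-0.207,0,0,0,0,0.046,-0.207,0,0,0,0,0.046,-0.207,0,0,0,0,0.046,-0.207,0,0,0,0]}}

```text
time: 7.15
eef_pos: [0.6182, -0.0219, 0.1496]
tcp_rot: [1.0, 0.002, -0.0, -0.0]
contact_force: [-0.7, 0.2, -0.3]
opening: 0.599
finger_force: 0.0
```

```bash
python3 - <<'E'
from h import *
img,W=cloud('top'); P=W.reshape(-1,3)
a=P[(np.hypot(P[:,0]-.53,P[:,1]+.414)<.06)]
for lo,hi in((.05,.065),(.076,.09)):
    b=a[(a[:,2]>lo)&(a[:,2]<hi)]; print(len(b),b.min(0),b.max(0))
E
python3 knob.py .117 .62 -.0195
```

```text
828 [ 0.48702665 -0.45662058  0.05027927] [ 0.57131416 -0.36891244  0.0648564 ]
77 [ 0.51746794 -0.42283047  0.07614717] [ 0.54099398 -0.40044189  0.08806512]
knob 1170 [[ 0.6129 -0.0317  0.111 ]
 [ 0.6369 -0.0075  0.1183]
 [ 0.626  -0.02    0.1164]]
ring z 0.0929
7.25 [ 0.618  -0.0242  0.1497]
```

Call:
{"op": "carry_out", "data": {"deltas": [0.0035,-0.0037,0.035,0,0,0,0.0035,-0.0037,0.054,0,0,0,0.0035,-0.0037,0.054,0,0,0]}}

```text
time: 7.62
eef_pos: [0.6199, -0.021, 0.0935]
tcp_rot: [1.0, -0.001, -0.002, -0.0]
contact_force: [0.9, 0.2, -0.3]
opening: 0.594
finger_force: 0.0
```

Call:
{"op": "carry_out", "data": {"deltas": [0,0,0,0,0,0,0,0,0,0,0,0,0,0,0,0,0,0,0,0,0,0,0,0], "grip": 0}}

```text
time: 8.12
eef_pos: [0.6228, -0.0206, 0.0976]
tcp_rot: [1.0, 0.0, 0.001, 0.001]
contact_force: [-0.3, -0.1, 5.2]
opening: 0.257
finger_force: 59.3
```

Call:
{"op": "carry_out", "data": {"deltas": [0,0,-0.045,0,0,0,-0.168,0.1205,-0.045,0,0,0,-0.168,0.1205,-0.045,0,0,0,-0.168,0.1205,-0.045,0,0,0,-0.168,0.1205,-0.045,0,0,0]}}

```text
time: 8.75
eef_pos: [0.451, -0.1412, 0.1401]
tcp_rot: [1.0, -0.001, -0.001, -0.0]
contact_force: [-0.1, 0.0, 0.5]
opening: 0.253
finger_force: 58.9
```

Call:
{"op": "carry_out", "data": {"deltas": [0,0,0,0,0,0,0,0,0.035,0,0,0,0,0,0.055,0,0,0,0,0,0.066,0,0,0,0,0,0.066,0,0,0]}}

```text
time: 9.38
eef_pos: [0.4546, -0.1402, 0.0748]
tcp_rot: [1.0, 0.001, 0.0, -0.0]
contact_force: [0.1, -0.6, 0.2]
opening: 0.256
finger_force: 58.8
```

Call:
{"op": "carry_out", "data": {"deltas": [0,0,0.001,0,0,0,0,0,0.002,0,0,0,0,0,0.002,0,0,0]}}

```text
time: 9.75
eef_pos: [0.4542, -0.1408, 0.0735]
tcp_rot: [1.0, -0.0, 0.001, 0.0]
contact_force: [-0.2, 0.5, 2.5]
opening: 0.255
finger_force: 59.2
```

Call:
{"op": "carry_out", "data": {"deltas": [0,0,0.0005,0,0,0,0,0,0.0005,0,0,0,0,0,0.0005,0,0,0], "grip": 60}}

```text
time: 10.12
eef_pos: [0.4536, -0.1407, 0.0723]
tcp_rot: [1.0, 0.0, -0.0, -0.0]
contact_force: [0.8, -0.3, 0.4]
opening: 0.601
finger_force: 0.0
```

Call:
{"op": "carry_out", "data": {"deltas": [0,0,-0.055,0,0,0,0.168,-0.1205,-0.055,0,0,0,0.168,-0.1205,-0.055,0,0,0,0.168,-0.1205,-0.055,0,0,0,0.168,-0.1205,-0.055,0,0,0]}}

```text
time: 10.75
eef_pos: [0.6239, -0.018, 0.1274]
tcp_rot: [1.0, 0.001, 0.001, -0.0]
contact_force: [-0.0, -0.4, 0.4]
opening: 0.599
finger_force: 0.0
```

```bash
cat > lid.py <<'E'
import sys
from h import *
x,y,top=map(float,sys.argv[1:4])
img,W=cloud('top'); P=W.reshape(-1,3); d=np.hypot(P[:,0]-x,P[:,1]-y)
b=P[(d<.09)&(abs(P[:,2]-top)<.006)]; print('flat',len(b),b.min(0).round(4),b.max(0).round(4))
A=np.c_[b[:,:2],np.ones(len(b))]; print('tilt deg',np.degrees(np.linalg.lstsq(A,b[:,2],rcond=None)[0][:2]).round(2))
b=P[(d<.04)&(abs(P[:,2]-top-.024)<.006)]; print('knob',len(b),np.median(b,0).round(4))
E
python3 lid.py .454 -.14 .069; python3 knob.py .086 .62 -.0195
```

```text
flat 1412 [ 0.4001 -0.194   0.063 ] [ 0.5079 -0.0861  0.075 ]
tilt deg [0.06 0.24]
knob 78 [ 0.4535 -0.1396  0.0928]
knob 1070 [[ 0.6128 -0.0329  0.08  ]
 [ 0.637  -0.0088  0.0877]
 [ 0.6264 -0.0205  0.0853]]
ring z 0.062
10.85 [ 0.6229 -0.0188  0.1271]
```

Call:
{"op": "carry_out", "data": {"deltas": [0,0,0.045,0,0,0,0,0,0.0625,0,0,0,0,0,0.0625,0,0,0]}}

```text
time: 11.22
eef_pos: [0.6196, -0.0205, 0.063]
tcp_rot: [1.0, -0.0, -0.002, -0.0]
contact_force: [0.4, -0.2, -0.7]
opening: 0.598
finger_force: 0.0
```

Call:
{"op": "carry_out", "data": {"deltas": [0,0,0,0,0,0,0,0,0,0,0,0,0,0,0,0,0,0,0,0,0,0,0,0], "grip": 0}}

```text
time: 11.72
eef_pos: [0.623, -0.0206, 0.0671]
tcp_rot: [1.0, 0.0, 0.002, 0.0]
contact_force: [-0.6, -0.9, 4.8]
opening: 0.256
finger_force: 59.5
```

Call:
{"op": "carry_out", "data": {"deltas": [0,0,-0.045,0,0,0,0,0,-0.075,0,0,0,-0.0945,-0.1365,-0.075,0,0,0,-0.0945,-0.1365,-0.075,0,0,0,-0.0945,-0.1365,-0.075,0,0,0]}}

```text
time: 12.35
eef_pos: [0.5251, 0.1182, 0.1396]
tcp_rot: [1.0, 0.001, -0.0, -0.0]
contact_force: [0.9, -0.3, -0.6]
opening: 0.253
finger_force: 59.0
```

Call:
{"op": "carry_out", "data": {"deltas": [-0.0405,-0.0585,0,0,0,0,-0.0405,-0.0585,0,0,0,0,-0.0405,-0.0585,0.02,0,0,0,-0.0405,-0.0585,0.04,0,0,0,-0.0405,-0.0585,0.05,0,0,0]}}

```text
time: 12.98
eef_pos: [0.4864, 0.1742, 0.0887]
tcp_rot: [1.0, -0.0, -0.001, 0.0]
contact_force: [0.1, 0.1, -0.4]
opening: 0.254
finger_force: 59.0
```

Call:
{"op": "carry_out", "data": {"deltas": [0,0,0.006,0,0,0,0,0,0.007,0,0,0,0,0,0.007,0,0,0]}}

```text
time: 13.35
eef_pos: [0.4874, 0.1746, 0.0841]
tcp_rot: [1.0, -0.0, 0.0, 0.0]
contact_force: [-1.5, -0.8, 4.0]
opening: 0.26
finger_force: 59.5
```

Call:
{"op": "carry_out", "data": {"deltas": [0,0,0.0005,0,0,0,0,0,0.0005,0,0,0,0,0,0.0005,0,0,0], "grip": 60}}

```text
time: 13.72
eef_pos: [0.4867, 0.1749, 0.0823]
tcp_rot: [1.0, 0.0, 0.0, -0.0]
contact_force: [0.4, -0.6, -0.4]
opening: 0.599
finger_force: 0.0
```

Call:
{"op": "carry_out", "data": {"deltas": [0,0,-0.047,0,0,0,0.135,0.195,-0.047,0,0,0,0.135,0.195,-0.047,0,0,0,0.135,0.195,-0.047,0,0,0,0.135,0.195,-0.047,0,0,0]}}

```text
time: 14.35
eef_pos: [0.6229, -0.0223, 0.1295]
tcp_rot: [1.0, -0.0, 0.0, 0.0]
contact_force: [0.6, 0.2, 0.6]
opening: 0.603
finger_force: 0.0
```

```bash
python3 lid.py .487 .175 .079; python3 knob.py .055 .62 -.0195
```

```text
flat 2154 [0.4198 0.1084 0.0731] [0.5527 0.2407 0.085 ]
tilt deg [-0.11 -0.06]
knob 78 [0.4869 0.1749 0.1028]
knob 801 [[ 0.6109 -0.0326  0.049 ]
 [ 0.6345 -0.0084  0.0561]
 [ 0.624  -0.0206  0.0544]]
ring z 0.031
14.45 [ 0.6242 -0.0245  0.1297]
```

Call:
{"op": "carry_out", "data": {"deltas": [-0.002,0,0.06,0,0,0,-0.002,0,0.085,0,0,0,-0.002,0,0.0955,0,0,0,-0.002,0,0.0955,0,0,0]}}

```text
time: 14.95
eef_pos: [0.6194, -0.0196, 0.0337]
tcp_rot: [1.0, 0.0, -0.0, -0.0]
contact_force: [-0.0, -0.3, 1.0]
opening: 0.602
finger_force: 0.0
```

Call:
{"op": "carry_out", "data": {"deltas": [0,0,0,0,0,0,0,0,0,0,0,0,0,0,0,0,0,0,0,0,0,0,0,0], "grip": 0}}

```text
time: 15.45
eef_pos: [0.6212, -0.0203, 0.0362]
tcp_rot: [1.0, 0.0, 0.002, 0.0]
contact_force: [-0.4, 1.5, 6.3]
opening: 0.253
finger_force: 59.3
```

Call:
{"op": "carry_out", "data": {"deltas": [0,0,-0.055,0,0,0,0,0,-0.11,0,0,0,0,0,-0.141,0,0,0,-0.018,-0.0545,-0.141,0,0,0,-0.036,-0.109,-0.141,0,0,0]}}

```text
time: 16.08
eef_pos: [0.5834, 0.0894, 0.1755]
tcp_rot: [1.0, -0.001, 0.001, -0.0]
contact_force: [-0.2, 1.2, -1.7]
opening: 0.255
finger_force: 59.0
```

Call:
{"op": "carry_out", "data": {"deltas": [-0.096,-0.29,0,0,0,0,-0.096,-0.29,0,0,0,0,-0.096,-0.29,0,0,0,0,-0.096,-0.29,0,0,0,0,-0.096,-0.29,0,0,0,0]}}

```text
time: 16.7
eef_pos: [0.4864, 0.3807, 0.1748]
tcp_rot: [1.0, 0.0, 0.0, 0.0]
contact_force: [0.4, 0.1, -2.0]
opening: 0.253
finger_force: 59.0
```

Call:
{"op": "carry_out", "data": {"deltas": [0,0,0,0,0,0,0,0,0.04,0,0,0,0,0,0.065,0,0,0,0,0,0.08,0,0,0,0,0,0.08,0,0,0]}}

```text
time: 17.32
eef_pos: [0.4883, 0.3782, 0.0952]
tcp_rot: [1.0, -0.0, 0.0, 0.0]
contact_force: [-0.4, 0.1, -1.4]
opening: 0.257
finger_force: 58.9
```

Call:
{"op": "carry_out", "data": {"deltas": [0,0,0.001,0,0,0,0,0,0.002,0,0,0,0,0,0.002,0,0,0]}}

```text
time: 17.7
eef_pos: [0.4883, 0.3786, 0.0941]
tcp_rot: [1.0, 0.0, 0.001, 0.0]
contact_force: [-1.8, -2.0, 5.5]
opening: 0.253
finger_force: 59.5
```

Call:
{"op": "carry_out", "data": {"deltas": [0,0,0,0,0,0,0,0,0,0,0,0,0,0,0,0,0,0], "grip": 60}}

```text
time: 18.08
eef_pos: [0.4874, 0.3789, 0.0925]
tcp_rot: [1.0, 0.0, -0.0, 0.0]
contact_force: [-0.1, -0.6, -0.2]
opening: 0.601
finger_force: 0.0
```

Call:
{"op": "carry_out", "data": {"deltas": [0,0,-0.04,0,0,0,0,0,-0.09,0,0,0,0,0,-0.14,0,0,0,0.06,0,-0.14,0,0,0,0.06,0,-0.14,0,0,0]}}

```text
time: 18.7
eef_pos: [0.5504, 0.3783, 0.2326]
tcp_rot: [1.0, -0.001, 0.001, -0.0]
contact_force: [-0.8, 0.0, 0.2]
opening: 0.596
finger_force: 0.0
```

```bash
for a in ".53 -.412 .059" ".454 -.14 .069" ".487 .175 .079" ".488 .379 .089"; do python3 lid.py $a; done; python3 - <<'E'
from h import *
i,_=cloud('scene'); j,_=cloud('top'); cv2.imwrite('pics/end.png',cv2.resize(np.hstack([i,j]),(800,300))[:,:,::-1])
E
```

```text
flat 816 [ 0.4872 -0.4563  0.0531] [ 0.5713 -0.3699  0.065 ]
tilt deg [-0.1  -0.15]
knob 71 [ 0.528  -0.4117  0.0823]
flat 1422 [ 0.4002 -0.1942  0.063 ] [ 0.5082 -0.086   0.0747]
tilt deg [-0.25  0.13]
knob 75 [ 0.4533 -0.1385  0.0926]
flat 2149 [0.4199 0.1087 0.073 ] [0.5528 0.2413 0.085 ]
tilt deg [-0.12  0.18]
knob 80 [0.4858 0.1748 0.1027]
flat 2278 [0.4099 0.3001 0.083 ] [0.5659 0.4286 0.095 ]
tilt deg [-0.15  0.08]
knob 82 [0.4865 0.3778 0.113 ]
```

View pics/end.png

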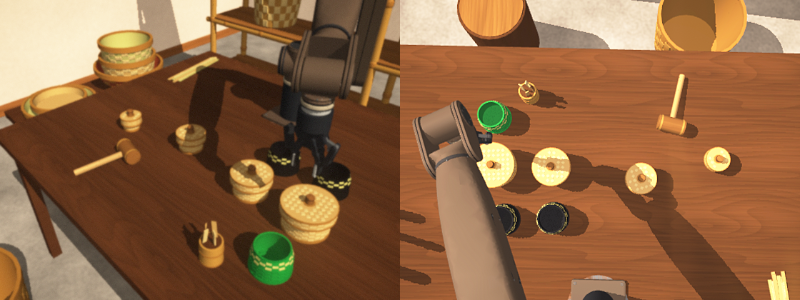

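All four boxes are closed and level (scene lids at about (130,115), (190,132), (252,172), (310,200)), and the cup, mallet and look-alikes have not been moved.

```bash
python3 -c "
from plant import ctrl
print(ctrl.sign_off())"
```

```text
the job is handed in; nothing more can be done
None
```

All four boxes are closed with their own lids, level and fully down by the camera check; the job was handed in at about 19 s with the cup, mallet and look-alikes left untouched.

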